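# Sweep the silver offcuts into the scrap tray

### The arm

A 6-joint arm with a two-finger parallel gripper is mounted at the origin on the work surface. World frame = base frame: x ahead of the robot, y to its left, z up, the work surface at z = 0. Lengths are in m, angles in degrees, forces in N, time in s.
With the tool pointing down it reaches from about 0.35 to 0.875 m from the base axis. Payload 4.2 kg.
Tool frame: the origin (TCP) lies on the centre line of the jaws, within the pads' length; the fingertips stand r.tip_extent ahead of it and the grasp point (between the pads) lies 11 mm behind it (r.tip_extent is the distance from the TCP to the fingertips, in m); z points along the fingers, y is the line along which they close (so a half turn about z gives the same grasp; the last joint's range is limited). The gripper opens to 87 mm and grips with 3 to 60 N. Pads are 19 mm wide; open, the fingers measure 117 mm over their backs; the gripper's body (75 mm by 190 mm) begins 51 mm behind the grasp point.
Start: joints at [-60.241, 22.042, 0.453, 0, -68.411, -14.817], TCP at [0.161, -0.604, 0.231] pointing down, gripper open.
Joint ranges: [-179.83, 179.83], [-69.29, 118.12], [-61.27, 80.66], [-181.25, 117.63], [-171.15, -9.14], [-177.46, 177.46]. Speed limits (degrees/s): [159.86, 159.86, 180, 180, 180, 180].

### API

Orientations are given as a 3x3 rotation matrix whose columns are the frame's x, y, z axes.
In Python, from station import r gives the robot as it stands.
- The arm moves only by the shell command python3 -m jog 'ROWS'. ROWS is text: rows parted by semicolons, each of 5 numbers parted by spaces: the opening, from 0 (shut) to 1 (fully open), then the shift along the world's x, y, z in mm, then the turn about the world's z in degrees. In form: hand dx dy dz roll; .... A call has 1 to 5 rows; each row shifts and turns the commanded pose from where the row before left it; what a row does not reach is not made up. A row lasts 1/8 s, in which the tool goes at most 62.5 mm and 10.7 degrees, less where a joint would pass 70% of its speed; a pose out of reach is approached as far as the arm can. A call is refused whole if a number of a shift passes 62.5 or a number of a turn 10.7, either way. A call with a gripper value outside its range is refused whole. The fingers move at their own pace and stop on an object; the grip force is fixed at half the most. Time passes only in rows, so rows that do not move let the fingers close. It gives the time, the measured TCP pose, the force, the opening and the grip force at its end, in the units of the state.
- r.sense(): the state, without advancing time (a new reading comes with each control period).
- r.capture(name): name is "side" or "top" or "wrist"; returns a dict with "pixels" (480x640x3 uint8, red, green, blue), "fovy" (degrees; the focal length in pixels is half the picture's height over the tangent of half this angle, whatever the lens; pixels are square), "cx", "cy" (the principal point, pixels), "origin" and "orientation" of the camera in the world; the wrist camera has in their place "T_tool_cam" (4x4, takes a point from camera to tool coordinates, whose origin is the TCP and whose axes are the flange's). Camera axes: x right, y down, z forward; pixel columns grow to the right and rows downward; lengths in m; the calibration is good to about 2 mm. A picture is of the moment at which its call begins: read the wrist's pose just before it. There is no depth.
- r.finish_job(): hands the job in; it is judged then, once.
The state is a dict: "time_s": time; "joints": joint angles; "joint_velocities": joint speeds; "effort": joint torques, N m; "tcp_pos": TCP position; "ee_rot": TCP orientation; "wrist_force": force on the tool from outside, world axes, zero at the start; "moment": the same for the moment, N m; "gripper_width": opening from 0.0 (shut) to 1.0 (fully open); "gripper_force": force on a finger pad.
Only numpy, scipy, OpenCV 4.12 (cv2) and the standard library are available. Lean on these libraries where they do the work, as an engineer would, in place of code of your own. Each camera call takes 0.05 s, during which the arm holds its last target. There are 200 camera calls.

### The job

Clear the jeweller's sawing board: with your fingertips, sweep the three silver offcuts along the board and over its end into the red scrap tray, without picking any of them up. Leave the gold ring lying where it is on the board, and do not disturb the finished bands in the blue tray or the tools and dishes round about.

Things in the scene. Friction and masses are not known exactly. Their poses are not given: they have to be found in the camera images.
- saw_board: Sawing board, dark brown hardwood on white stone, fixed: 240 mm along its x, 280 mm along its y, flat top 40 mm above the bench (z = 0). Origin at the centre of its underside. The trays stand against its +y and -y ends. A pale notched bench pin sticks out 75 mm from the middle of its -x edge, level with the top. Only the offcuts and the ring stand above the top.
- red_tray: Red open scrap tray, fixed, against the +y or -y end of the board (varies), empty: 240 mm along its x, 100 mm along its y, walls 3 mm thick, 30 mm high, so its rim is 10 mm below the board's top; axes parallel to the board's. Origin at the centre of its underside, 191 mm from the board's origin. The gap to the board's end is 1 mm.
- blue_tray: Blue open tray of the same size, fixed, against the other end of the board; it holds the finished work. Origin at the centre of its underside.
- offcut_bar: Silver offcut: sawn end of square bar, 26 mm (its x) x 12 x 12 mm high, about 40 g. Origin at the centre of its underside. Starts flat on the board, at any yaw, within 75 mm of mid-length along the board's y; the offcuts and the gold ring lie in four separate lanes, centres at least 44 mm apart along the board's x.
- offcut_corner: Silver offcut: L-shaped corner of thick plate, within 28 x 28 mm, arms 12 mm wide, 9 mm high, about 45 g. Origin on its underside at the centre of the 28 mm square (2 mm outside its inner corner). Starts flat on the board, at any yaw, within 75 mm of mid-length along the board's y; the offcuts and the gold ring lie in four separate lanes, centres at least 44 mm apart along the board's x.
- offcut_plug: Silver offcut: sawn end of round rod lying on its flat, 21 mm diameter, 10 mm high, about 35 g. Origin at the centre of its underside. Starts flat on the board, at any yaw, within 75 mm of mid-length along the board's y; the offcuts and the gold ring lie in four separate lanes, centres at least 44 mm apart along the board's x.
- gold_ring: Finished gold signet ring lying flat on the board, 24 mm outer diameter, 7 mm high, its seal sticking out to 15.5 mm from the centre on its x side. Origin at the centre of its underside. It stays where it is.
- band_a: Finished gold band in the blue tray, 23 mm diameter, 6 mm high. Origin at the centre of its underside.
- band_b: A second finished gold band in the blue tray, 23 mm diameter, 6 mm high. Origin at the centre of its underside.
- saucer: White saucer on the bench beyond the board's +x edge, 90 mm across, 16 mm high. Origin at the centre of its underside.
- doming_block: Steel doming block, a 50 mm cube with round hollows, on the bench beyond the board's +x edge. Origin at the centre of its underside.
- pliers: Pliers with a red and a yellow handle lying on the bench beyond the board's +x edge, 150 mm long, 12 mm high. Origin near the middle of its underside, jaws towards its +x.
- hammer: Small hammer, 210 mm long, lying on the bench beside the board's -x edge, right of the bench pin, along its x axis. Origin on its underside.
- flat_file: Flat hand file with a pale wooden handle, 205 mm long, 17 mm high, lying on the bench beside the board's -x edge, left of the bench pin. Origin on its underside where the blade meets the handle; blade along +x.

How it is judged (in metres and radians):
At the end, for the whole second after the job is handed in: All three silver offcuts lie at rest (slower than 20 mm/s) inside the red tray, below its rim; the gold ring is within 20 mm of where it started, and the bands, saucer, doming block, pliers, hammer and file within 30 mm (x of offcut_bar in the frame of red_tray between -0.12 and 0.12 m and y of offcut_bar in the frame of red_tray between -0.05 and 0.05 m and z of each of offcut_bar, offcut_corner, offcut_plug in the frame of red_tray below 0.03 m and linear speed of each of offcut_bar, offcut_corner, offcut_plug below 0.02 m/s and x of offcut_corner in the frame of red_tray between -0.12 and 0.12 m and y of offcut_corner in the frame of red_tray between -0.05 and 0.05 m and x of offcut_plug in the frame of red_tray between -0.12 and 0.12 m and y of offcut_plug in the frame of red_tray between -0.05 and 0.05 m and distance of gold_ring from where it was at the start of the episode below 0.02 m and distance of each of band_a, band_b, saucer, doming_block, pliers, hammer, flat_file from where it was at the start of the episode below 0.03 m); the robot touches nothing.
It fails at once if a silver offcut is picked up (raised more than 20 mm above the board's top) (height (world z) of any of offcut_bar, offcut_corner, offcut_plug above 0.06 m).
It fails at once if the gold ring on the board is shifted by more than 20 mm (distance of gold_ring from where it was at the start of the episode above 0.02 m).
It fails at once if a finished band or a tool, saucer or block round the board is shifted by more than 30 mm (distance of any of band_a, band_b, saucer, doming_block, pliers, hammer, flat_file from where it was at the start of the episode above 0.03 m).
It also fails if it takes over 58 s, if anything falls off the work surface, if the arm or the gripper's body presses on something with over 40 N, if the wrist force passes 120 N, or if a joint passes its speed limit or range.

## Working session

There is one attempt and no reset: what is moved stays moved. The work goes in short steps, Python scripts to look and compute and a shell command to move; the robot and the scene stay as the last step left them, time stands still between calls to the robot, and variables do not carry over. Pictures are saved under pics/ and viewed, at most 10 in all, crops included, and the job is handed in when it is done.

```bash
mkdir -p pics
cat > h.py <<'E'
import numpy as np,cv2
from station import r
def ray(c,u,v,z):
    f=240/np.tan(np.radians(c["fovy"])/2)
    d=np.array(c["orientation"])@np.array([(u-c["cx"])/f,(v-c["cy"])/f,1.])
    o=np.array(c["origin"]);return o+d*(z-o[2])/d[2]
E
python3 - <<'E'
from h import *
import pickle
c=r.capture("top");pickle.dump(c,open("top.pkl","wb"))
cv2.imwrite("pics/top.png",c["pixels"][:,:,::-1])
print(c["origin"],c["orientation"],c["fovy"],c["cx"],c["cy"],r.tip_extent,r.sense())
E
```

```text
[0.49826267 0.04574447 0.91323373] [[ 0.00186937 -0.99688851  0.07880235]
 [-0.99986148 -0.0031666  -0.01634008]
 [ 0.01653877 -0.07876089 -0.99675634]] 47.41419738856788 322.3772455272741 238.9551848042918 0.008 {'time_s': 0.05, 'joints': array([-6.02402208e+01,  2.20897186e+01,  3.82316598e-01, -2.97788223e-02,
       -6.84100566e+01, -1.48165669e+01]), 'joint_velocities': array([ 0.01012578, -0.10285415,  0.16326858,  0.06604069, -0.04820361,
        0.06541257]), 'effort': array([-8.76789363e-04, -3.92051375e+01,  1.88162541e+01,  4.23960820e+00,
        1.37399073e-02, -5.16478167e-05]), 'tcp_pos': array([ 0.16104631, -0.60331109,  0.22948584]), 'ee_rot': array([[-9.66231283e-01, -2.57675668e-01, -5.98006327e-04],
       [-2.57676356e-01,  9.66229174e-01,  2.01950694e-03],
       [ 5.74333598e-05,  2.10540287e-03, -9.99997782e-01]]), 'wrist_force': array([-0.02948869,  0.01976536, -0.04343937]), 'moment': array([ 0.02028387,  0.00161577, -0.00615734]), 'gripper_force': 0.0, 'gripper_width': 0.9986701027359802}
```

View pics/top.png

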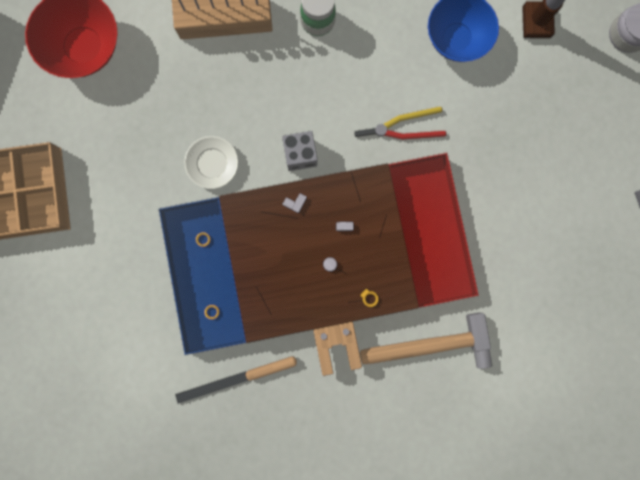

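The top view shows the red tray at image right (world -y) and the blue one at left. The offcuts are the corner at (295,204), bar at (345,227) and plug at (330,264); the ring is at (370,298). Next I'll measure them.

Run:
```python
from h import *
import pickle
c=pickle.load(open("top.pkl","rb"));p=c["pixels"];hsv=cv2.cvtColor(p,cv2.COLOR_RGB2HSV);H,S,V=cv2.split(hsv)
def blobs(m,roi,a0):
    x0,y0,x1,y1=roi;k=np.zeros_like(m);k[y0:y1,x0:x1]=m[y0:y1,x0:x1]
    n,l,s,ce=cv2.connectedComponentsWithStats(k)
    return [(l==i).astype(np.uint8) for i in range(1,n) if s[i,4]>a0]
# trays: boxes
red=((H<8)|(H>172))&(S>150)&(V>60);blue=(H>100)&(H<125)&(S>120)
R={}
for n,m,roi,z in(("red",red,(385,140,490,320),.03),("blue",blue,(150,180,250,360),.03)):
    b=max(blobs(m.astype(np.uint8),roi,500),key=lambda q:q.sum())
    hull=cv2.convexHull(np.argwhere(b)[:,::-1].astype(np.float32))
    w=np.array([ray(c,u,v,z)[:2] for u,v in hull[:,0]],np.float32)
    R[n]=cv2.minAreaRect(w);print(n,R[n])
cr,cb=np.array(R["red"][0]),np.array(R["blue"][0])
ctr=(cr+cb)/2;d=(cr-cb)/np.linalg.norm(cr-cb);e=np.array([-d[1],d[0]])
print("board",ctr,"sep",np.linalg.norm(cr-cb),"dir",d,"e",e,"ang",np.degrees(np.arctan2(d[1],d[0])))
sil=((S<90)&(V>110)).astype(np.uint8)
gold=((H>15)&(H<35)&(S>130)&(V>110)).astype(np.uint8)
for n,m,roi,z in(("corner",sil,(275,185,315,222),.049),("bar",sil,(328,212,362,240),.052),("plug",sil,(315,250,345,280),.05),("ring",gold,(352,280,388,313),.046)):
    for b in blobs(m,roi,15):
        uv=np.argwhere(b)[:,::-1];w=np.array([ray(c,u,v,z)[:2] for u,v in uv],np.float32)
        rc=cv2.minAreaRect(w);q=np.array(rc[0])-ctr
        print(n,len(uv),"pos",w.mean(0),"rect",rc,"along",q@d,"lane",q@e,"extent lane",((w-ctr)@e).min(),((w-ctr)@e).max(),"along",((w-ctr)@d).min())
```

```text
red ((0.5825844407081604, -0.1477024406194687), (0.23086591064929962, 0.09888955950737), 11.374302864074707)
blue ((0.5014330148696899, 0.21950075030326843), (0.21693280339241028, 0.08873551338911057), 11.599959373474121)
board [0.54200873 0.03589915] sep 0.37606347514675886 dir [ 0.21579183 -0.97643939] e [0.97643939 0.21579183] ang -77.53801358083555
corner 234 pos [0.6246748  0.07574872] rect ((0.628374457359314, 0.07710812240839005), (0.02855643630027771, 0.029418079182505608), 63.901851654052734) along -0.02160104031283503 lane 0.09322345900858241 extent lane 0.07492078760825485 0.10129126636194254 along -0.03981091997872543
bar 134 pos [ 0.5878544  -0.00280136] rect ((0.5878570079803467, -0.00262320414185524), (0.01115409191697836, 0.025427475571632385), 0.1995372772216797) along 0.047508433100314565 lane 0.03645525644591363 extent lane 0.028319052830183985 0.04425610238898486 along 0.03423821415081499
plug 145 pos [0.5273522  0.02051442] rect ((0.5276678800582886, 0.02026737481355667), (0.020087935030460358, 0.02011982537806034), 45.116371154785156) along 0.012168847993947027 lane -0.017376179067563318 extent lane -0.027900456966903176 -0.0071838571245093396 along 0.0012897378235089182
ring 175 pos [ 0.47418153 -0.04221011] rect ((0.4745548963546753, -0.042990684509277344), (0.029510891065001488, 0.024807129055261612), 26.565078735351562) along 0.06247516096267629 lane -0.08288836100866294 extent lane -0.09745107449114768 -0.06866254364418883 along 0.04838694359341879
```

```bash
for i in 1; do
python3 -m jog '0.08 22 41 0 5.4;0.08 22 41 0 5.4;0.08 22 41 0 5.4;0.08 22 41 0 5.4;0.08 22 41 0 5.4' >/dev/null
python3 -m jog '0.08 22 41 0 5.4;0.08 22 41 0 5.4;0.08 22 41 0 5.4;0.08 22 41 0 5.4;0.08 22 41 0 5.4' >/dev/null
python3 -m jog '0.08 23 41 0 5.4;0.08 23 41 0 5.4;0.08 23 41 0 5.4;0.08 23 41 0 5.4;0.08 23 41 0 5.4'
python3 -m jog '0.08 23 41 0 5.4;0.08 0 0 -40 0.3;0.08 0 0 -40 0;0.08 0 0 -15 0;0.08 0 0 0 0'
done; python3 -c "
from h import *
s=r.sense();print(s['joints'],s['ee_rot'])
c=r.capture('top');cv2.imwrite('pics/t2.png',c['pixels'][:,:,::-1])"
```

```text
time_s: 1.92
tcp_pos: [0.4963, 0.0126, 0.2301]
ee_rot: [[0.107, -0.994, -0.001], [-0.994, -0.107, -0.0], [0.0, 0.001, -1.0]]
wrist_force: [-0.0, 0.2, -0.0]
gripper_width: 0.081
gripper_force: 0.0
time_s: 2.55
tcp_pos: [0.5189, 0.0519, 0.135]
ee_rot: [[0.202, -0.979, -0.002], [-0.979, -0.202, -0.001], [0.001, 0.002, -1.0]]
wrist_force: [0.9, 0.7, -0.0]
gripper_width: 0.083
gripper_force: 0.0
[ 2.35606826e+01  1.74746573e+01 -2.16283591e+01  1.91980716e-02
 -5.10164305e+01 -1.19280569e+01] [[ 2.01843027e-01 -9.79416218e-01 -1.80681525e-03]
 [-9.79417645e-01 -2.01841343e-01 -1.07204766e-03]
 [ 6.85290847e-04  1.98601208e-03 -9.99997793e-01]]
```

View pics/t2.png

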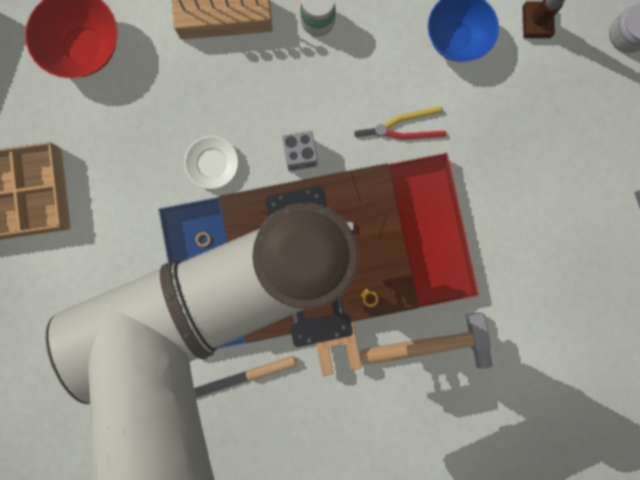

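The view shows the arm over the board, with the jaw line square to the board's length, behind the plug. Next: lower and sweep the plug.

```bash
python3 -m jog '0.08 1.5 0 -40 0;0.08 0 0 -35 0;0.08 0 0 -8 0;0.08 0 0 0 0;0.08 0 0 0 0'
python3 -m jog '0.08 1 -5 0 0;0.08 2 -9.8 0 0;0.08 2 -9.8 0 0;0.08 2 -9.8 0 0;0.08 2 -9.8 0 0'
python3 -c "
from h import *
c=r.capture('wrist');cv2.imwrite('pics/w1.png',c['pixels'][:,:,::-1])
c=r.capture('side');cv2.imwrite('pics/s1.png',c['pixels'][:,:,::-1])"
```

```text
time_s: 3.22
tcp_pos: [0.5221, 0.0526, 0.0544]
ee_rot: [[0.202, -0.979, 0.004], [-0.979, -0.202, 0.001], [-0.0, -0.004, -1.0]]
wrist_force: [-0.0, 0.1, 0.2]
gripper_width: 0.078
gripper_force: 0.0
time_s: 3.85
tcp_pos: [0.5299, 0.0072, 0.0526]
ee_rot: [[0.202, -0.979, 0.0], [-0.979, -0.202, 0.0], [-0.0, -0.0, -1.0]]
wrist_force: [-0.2, 1.8, 1.6]
gripper_width: 0.076
gripper_force: 0.5
```

View pics/w1.png

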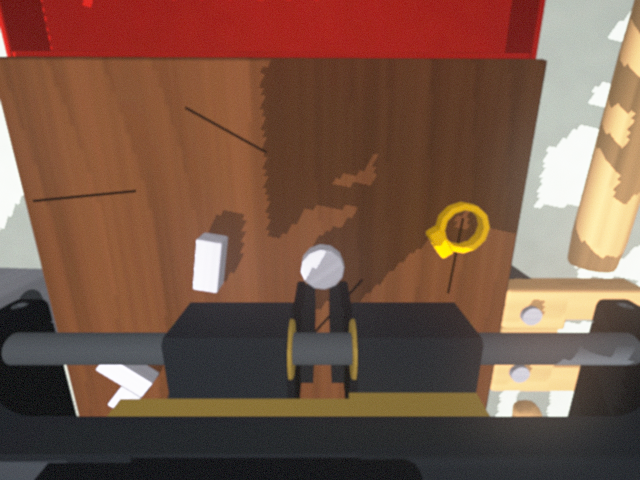

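View pics/s1.png

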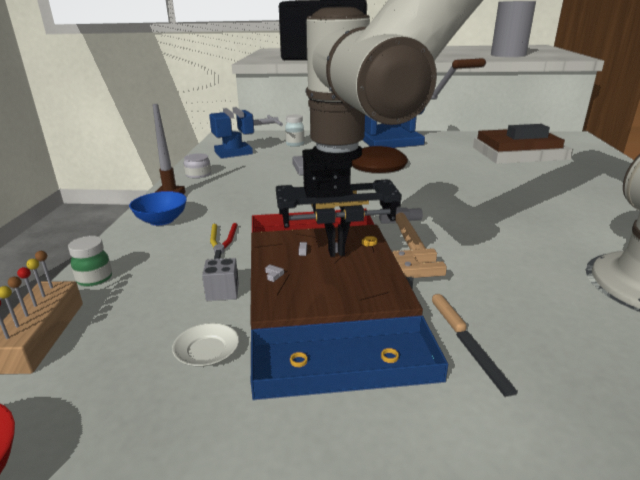

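The wrist view shows the plug at (322,267) seated against both narrow fingertips, clear of the ring at (460,228). The side view agrees. Carrying on over the end.

```bash
python3 -m jog '0.08 2 -9.8 -1 0;0.08 2 -9.8 0 0;0.08 2 -9.8 0 0;0.08 2 -9.8 0 0;0.08 2 -9.8 0 0'
python3 -m jog '0.08 2 -9.8 0 0;0.08 2 -9.8 0 0;0.08 2 -9.8 0 0;0.08 2 -9.8 0 0;0.08 2 -9.8 0 0'
python3 -m jog '0.08 2 -9.8 0 0;0.08 2 -9.8 0 0;0.08 2 -9.8 0 0;0.08 2 -9.8 0 0;0.08 0 0 0 0'
python3 -c "
from h import *
c=r.capture('wrist');cv2.imwrite('pics/w2.png',c['pixels'][:,:,::-1])"
```

```text
time_s: 4.58
tcp_pos: [0.5397, -0.0418, 0.0515]
ee_rot: [[0.202, -0.979, -0.0], [-0.979, -0.202, -0.0], [0.0, 0.0, -1.0]]
wrist_force: [-1.1, -0.5, -0.3]
gripper_width: 0.076
gripper_force: 0.2
time_s: 5.2
tcp_pos: [0.5499, -0.0907, 0.0516]
ee_rot: [[0.202, -0.979, 0.0], [-0.979, -0.202, -0.0], [0.0, -0.0, -1.0]]
wrist_force: [0.4, 0.9, 0.8]
gripper_width: 0.08
gripper_force: 0.1
time_s: 5.82
tcp_pos: [0.5578, -0.13, 0.0515]
ee_rot: [[0.201, -0.98, 0.0], [-0.98, -0.201, -0.0], [0.0, -0.0, -1.0]]
wrist_force: [-0.5, -0.5, -0.3]
gripper_width: 0.081
gripper_force: 0.0
```

View pics/w2.png

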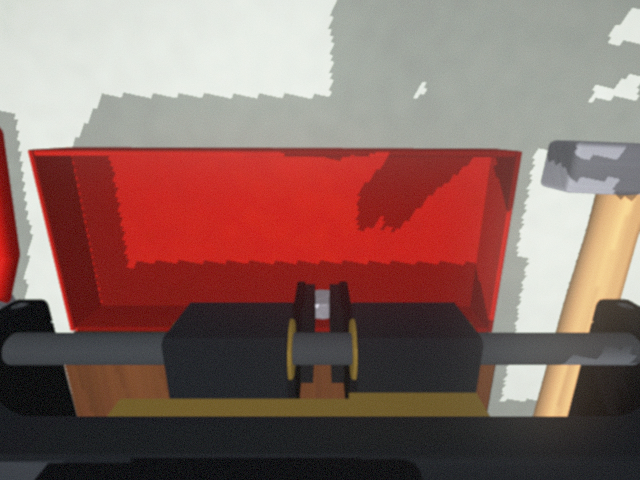

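The plug shows at (322,305), between and below the fingertips, inside the tray. Next, the bar.

```bash
python3 -m jog '0.08 0 0 45 0;0.08 6 40 0 0;0.08 6 41 0 0;0.08 6 41 0 0;0.08 5 40 0 0'
python3 -m jog '0.08 0 0 0 0;0.08 0 0 -30 0;0.08 0 0 -15 0;0.08 0 0 0 0;0.08 0 0 0 0'
python3 -m jog '0.08 1 -5 0 0;0.08 2 -9.8 0 0;0.08 2 -9.8 0 0;0.08 2 -9.8 0 0;0.08 2 -9.8 0 0'
python3 -c "
from h import *
c=r.capture('wrist');cv2.imwrite('pics/w3.png',c['pixels'][:,:,::-1])"
```

```text
time_s: 6.5
tcp_pos: [0.5806, 0.0345, 0.0967]
ee_rot: [[0.202, -0.979, 0.0], [-0.979, -0.202, 0.0], [-0.0, -0.0, -1.0]]
wrist_force: [1.0, 0.1, 0.1]
gripper_width: 0.08
gripper_force: 0.0
time_s: 7.12
tcp_pos: [0.5811, 0.0325, 0.0522]
ee_rot: [[0.202, -0.979, 0.001], [-0.979, -0.202, 0.0], [0.0, -0.001, -1.0]]
wrist_force: [0.1, 0.4, 0.5]
gripper_width: 0.081
gripper_force: 0.0
time_s: 7.75
tcp_pos: [0.5898, -0.0123, 0.0516]
ee_rot: [[0.202, -0.979, 0.0], [-0.979, -0.202, 0.0], [-0.0, -0.0, -1.0]]
wrist_force: [0.1, 0.1, 0.6]
gripper_width: 0.076
gripper_force: 0.3
```

View pics/w3.png

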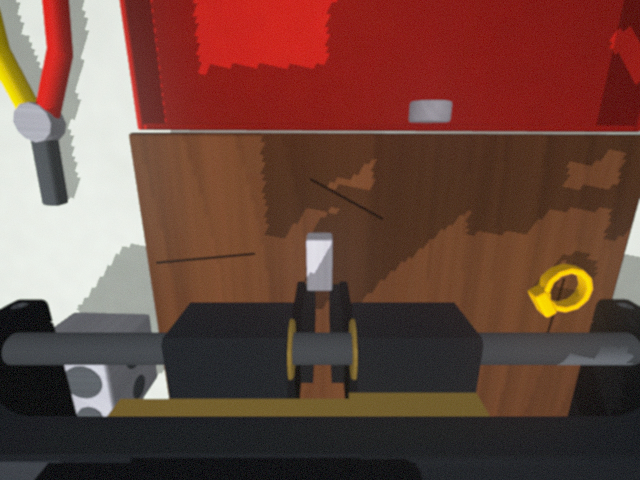

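The plug lies in the red tray at (430,111). The bar at (320,262) sits square on both fingertips. I'll finish the bar, then start on the corner.

```bash
python3 -m jog '0.08 2 -9.8 0 0;0.08 2 -9.8 0 0;0.08 2 -9.8 0 0;0.08 2 -9.8 0 0;0.08 2 -9.8 0 0'
python3 -m jog '0.08 2 -9.8 0 0;0.08 2 -9.8 0 0;0.08 2 -9.8 0 0;0.08 2 -9.8 0 0;0.08 2 -9.8 0 0'
python3 -m jog '0.08 2 -9.8 0 0;0.08 2 -9.8 0 0;0.08 0 0 0 0;0.08 0 0 45 0;0.08 0 0 0 0'
python3 -m jog '0.08 0 41 0 0;0.08 0 41 0 0;0.08 0 41 0 0;0.08 0 41 0 0;0.08 0 41 0 0'
python3 -m jog '0.08 2 41 0 0;0.08 0 0 0 0;0.08 0 0 -30 0;0.08 0 0 -15.5 0;0.08 0 0 0 0'
python3 -m jog '0.08 1 -5 0 0;0.08 2 -9.8 0 0;0.08 2 -9.8 0 0;0.08 1 -5 0 0;0.08 1 -5 0 0'
python3 -c "
from h import *
c=r.capture('wrist');cv2.imwrite('pics/w4.png',c['pixels'][:,:,::-1])"
```

```text
time_s: 8.43
tcp_pos: [0.5998, -0.0611, 0.0515]
ee_rot: [[0.202, -0.979, -0.0], [-0.979, -0.202, -0.0], [0.0, 0.0, -1.0]]
wrist_force: [0.2, -0.0, -0.0]
gripper_width: 0.081
gripper_force: 0.1
time_s: 9.05
tcp_pos: [0.6098, -0.1101, 0.0515]
ee_rot: [[0.202, -0.979, -0.0], [-0.979, -0.202, -0.0], [0.0, 0.0, -1.0]]
wrist_force: [-0.1, -0.2, -0.1]
gripper_width: 0.082
gripper_force: 0.0
time_s: 9.68
tcp_pos: [0.6164, -0.129, 0.1005]
ee_rot: [[0.203, -0.979, 0.008], [-0.979, -0.203, -0.001], [0.002, -0.008, -1.0]]
wrist_force: [0.1, -0.5, -0.4]
gripper_width: 0.083
gripper_force: 0.0
time_s: 10.3
tcp_pos: [0.6131, 0.0775, 0.0959]
ee_rot: [[0.202, -0.979, -0.001], [-0.979, -0.202, -0.0], [-0.0, 0.001, -1.0]]
wrist_force: [0.4, 0.2, 0.0]
gripper_width: 0.079
gripper_force: 0.0
time_s: 10.92
tcp_pos: [0.6153, 0.1162, 0.0502]
ee_rot: [[0.201, -0.98, -0.002], [-0.98, -0.201, -0.001], [0.001, 0.002, -1.0]]
wrist_force: [-0.3, 0.4, 0.1]
gripper_width: 0.078
gripper_force: 0.0
time_s: 11.55
tcp_pos: [0.6229, 0.0819, 0.0512]
ee_rot: [[0.201, -0.979, 0.0], [-0.979, -0.201, 0.0], [-0.0, -0.0, -1.0]]
wrist_force: [0.5, 0.7, -0.2]
gripper_width: 0.078
gripper_force: 0.2
```

View pics/w4.png

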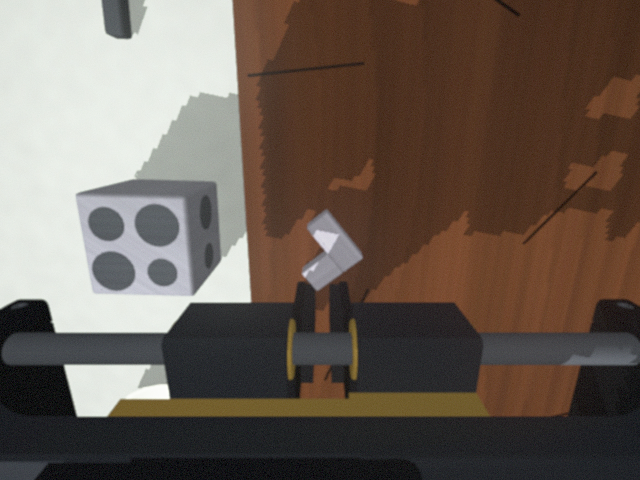

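The corner's arm end is at (317,285), touching the fingers. Its mass centre, near (333,250), is a little to the right, so I'll drift slightly toward -x while pushing.

```bash
python3 -m jog '0.08 1 -9.8 0 0;0.08 1 -9.8 0 0;0.08 1 -9.8 0 0;0.08 1 -9.8 0 0;0.08 2 -9.8 0 0'
python3 -m jog '0.08 2 -9.8 0 0;0.08 2 -9.8 0 0;0.08 2 -9.8 0 0;0.08 2 -9.8 0 0;0.08 2 -9.8 0 0'
python3 -c "
from h import *
c=r.capture('wrist');cv2.imwrite('pics/w5.png',c['pixels'][:,:,::-1])"
```

```text
time_s: 12.22
tcp_pos: [0.6286, 0.0326, 0.051]
ee_rot: [[0.202, -0.979, -0.0], [-0.979, -0.202, -0.0], [-0.0, 0.0, -1.0]]
wrist_force: [-0.7, 0.7, 0.1]
gripper_width: 0.079
gripper_force: 0.3
time_s: 12.85
tcp_pos: [0.6388, -0.0163, 0.051]
ee_rot: [[0.202, -0.979, -0.0], [-0.979, -0.202, -0.0], [-0.0, 0.0, -1.0]]
wrist_force: [0.6, 0.0, -0.0]
gripper_width: 0.079
gripper_force: 0.3
```

View pics/w5.png

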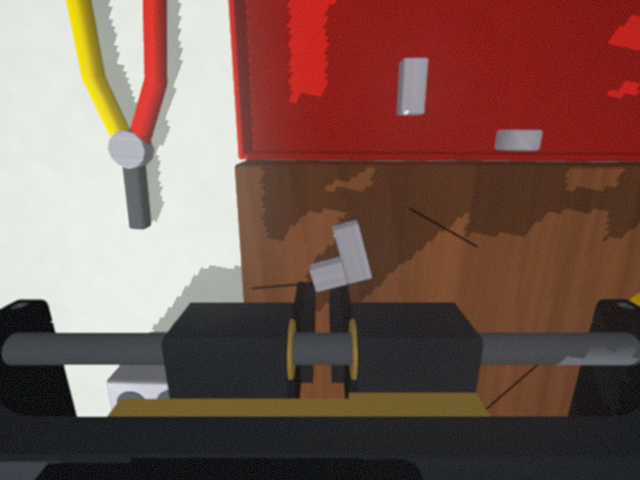

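The bar and plug are both in the tray, at (413,86) and (518,140). The corner's centre is at about (347,260), so I'll keep the slight -x drift and push it over.

```bash
python3 -m jog '0.08 0 -9.8 0 0;0.08 0 -9.8 0 0;0.08 1 -9.8 0 0;0.08 1 -9.8 0 0;0.08 2 -9.8 0 0'
python3 -m jog '0.08 2 -9.8 0 0;0.08 2 -9.8 0 0;0.08 2 -9.8 0 0;0.08 2 -9.8 0 0;0.08 2 -9.8 0 0'
python3 -m jog '0.08 2 -9.8 0 0;0.08 0 0 0 0;0.08 0 0 50 0;0.08 0 0 50 0;0.08 0 0 0 0'
python3 -m jog '0.08 -5 50 0 0;0.08 -5 50 0 0;0.08 -5 50 0 0;0.08 -5 50 0 0;0.08 0 0 0 0'
python3 -c "
from h import *
c=r.capture('wrist');a=c['pixels'];d=r.capture('top')['pixels'];cv2.imwrite('pics/w6.png',cv2.resize(np.vstack([a,d]),(400,600))[:,:,::-1])"
```

```text
time_s: 13.52
tcp_pos: [0.6428, -0.0653, 0.0511]
ee_rot: [[0.202, -0.979, 0.0], [-0.979, -0.202, 0.0], [-0.0, -0.0, -1.0]]
wrist_force: [-0.1, 1.2, 0.5]
gripper_width: 0.083
gripper_force: 0.5
time_s: 14.15
tcp_pos: [0.6528, -0.1143, 0.051]
ee_rot: [[0.202, -0.979, -0.0], [-0.979, -0.202, -0.0], [0.0, 0.0, -1.0]]
wrist_force: [1.1, -0.3, 0.3]
gripper_width: 0.079
gripper_force: 0.0
time_s: 14.78
tcp_pos: [0.6577, -0.1234, 0.1568]
ee_rot: [[0.203, -0.979, 0.011], [-0.979, -0.203, -0.001], [0.003, -0.011, -1.0]]
wrist_force: [0.0, -0.6, -0.4]
gripper_width: 0.078
gripper_force: 0.0
time_s: 15.4
tcp_pos: [0.6338, 0.08, 0.1502]
ee_rot: [[0.207, -0.978, -0.001], [-0.978, -0.207, 0.0], [-0.0, 0.001, -1.0]]
wrist_force: [-0.8, -0.9, -0.6]
gripper_width: 0.078
gripper_force: 0.0
```

View pics/w6.png

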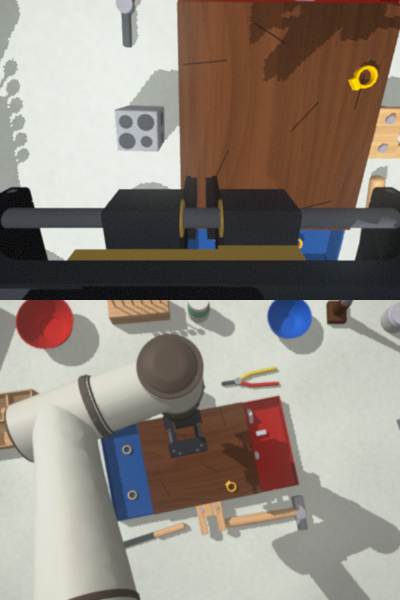

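The board is clear apart from the ring. The corner shows near the tray's inner wall, at about (250,412), so I need a close look to see whether it lies below the rim.

```bash
python3 -c "
from h import *
d=r.capture('top')['pixels'][145:315,370:490];s=r.capture('side')['pixels'][190:260,230:430]
a=cv2.resize(d,None,fx=3.5,fy=3.5,interpolation=2);b=cv2.resize(s,(380,133),interpolation=2)
o=np.zeros((595,800,3),np.uint8);o[:a.shape[0],:420]=a;o[:133,420:]=b;cv2.imwrite('pics/z.png',o[:,:,::-1])"
```

```text
(no output)
```

View pics/z.png

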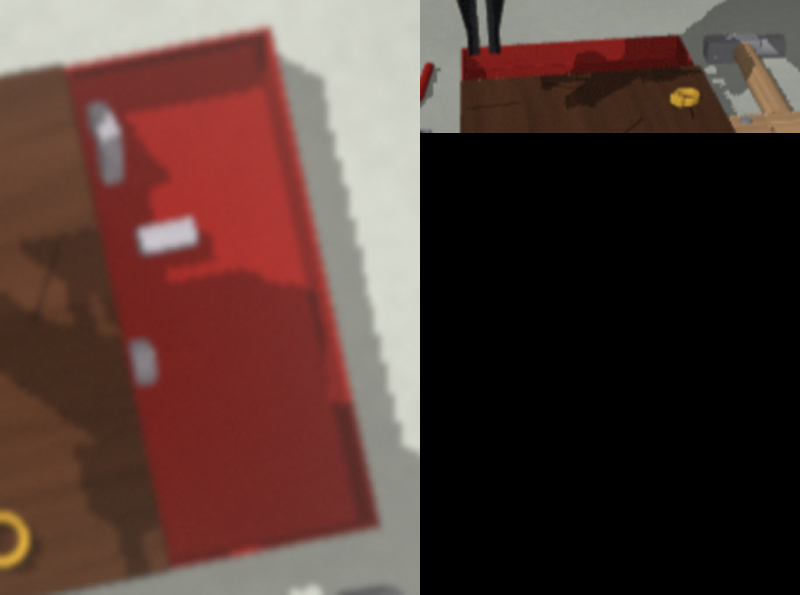

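The corner and plug stand on edge against the tray's near wall, at crop (105,145) and (143,362), inside the wall line and below the rim. The bar lies flat at (168,235), the ring hasn't moved and the hand is clear, so I'm handing in.

```bash
python3 -c "
from h import *
print(r.finish_job())"
```

```text
the job is handed in; nothing more can be done
None
```

I swept all three silver offcuts into the red scrap tray without lifting any and handed the job in; the ring, bands and tools looked undisturbed in the last pictures, but the hand-in gave back no verdict.

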